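# Shut off the marked air valve

## Task

With a fingertip, push the upright fin of the dark metal cover on the white air box to slide the cover all the way to the robot's left, until it is at or nearly at the end wall and the valves lie open. Then push the valve handle that ends in a round disc fully shut, a clockwise quarter turn up to its stop, leaving the other handle open and the cover parked. Only push: do not lift or tip the cover, and leave every other thing on the bench and the box where it is.

Things in the scene. Friction and masses are not known exactly. Their poses are not given: they have to be found in the camera images.
- air_box: White box fixed on the bench: 436 mm along its y, 174 along x, 90 high, plus a grey ledge 50 mm deep and high behind it (+x). Origin: centre of the white box's underside; x points away from the robot, y to the robot's left (yaw within 0.25). The cover slides along y on rails with tops at 80 mm, between side and end walls 90 mm high. The right part (-y) is the valve well, the left part a solid deck where the cover parks.
- well_mid (a point): Centre of the mouth of the valve well, at x = 0, y = -102, z = 80 mm in the air box frame. The well is 130 mm along x and 200 mm along y, open above once the cover is gone; its floor is 8 mm above the bench.
- cover_mid (a point): Centre of the loose cover plate: dark grey metal, 154 mm along x, 216 along y, 5 thick, 0.3 to 0.65 kg, top 85 mm above the bench, axes as the box's. Shut, it hides the well at y = -102 mm in the air box frame (it may start up to 15 mm further left); against the left end wall y = +102 mm. It slides with dry friction, a few newtons, and stays where left.
- cover_fin (a point): Centre of the upright fin fixed on the cover: dark grey bar 90 mm along x, 10 thick along y, 30 tall (85 to 115 mm above the bench), 63 mm to the right (-y) of the cover's centre. Push its right face to slide the cover left; the plate goes on 40 mm to the right of that face.
- marked_handle (a joint): Quarter-turn of the marked valve's handle (the one with a round disc end), rad. 0 = open: it points to the box's right (-y), along its pipe. 1.571 = shut, at its stop: it points to the robot (box -x). It turns clockwise seen from above, so it is pushed from its far (+x) side. Starts at 0 to 0.12; dry friction about 0.1 N m; stays where left.
- marked_axle (a point): Point on the marked handle's upright turning axis, half-way up the handle (62 mm above the bench). In the air box frame it is at x = +5 mm and y = -30 or -125 mm: the two valves trade places between runs. The handle's square heel ends 10 mm behind it, with a small brass nut on top.
- marked_end (a point): Centre of the flat round disc (32 mm across, 16 tall) that ends the marked handle, 50 mm from the axle, half-way up. The handle is a dark steel bar 14 mm wide, 66 mm from axle to tip with the disc, its top 70 mm and its underside 54 mm above the bench (10 mm under the cover).
- plain_handle (a joint): Turn of the other valve's handle (straight, square end), rad, same meaning as marked_handle. Starts at 0 to 0.12, is to be left open.
- plain_axle (a point): Point on the plain handle's upright turning axis, half-way up, in the other of the two places, 95 mm from marked_axle.
- plain_end (a point): Point on the plain handle 50 mm from its axle, half-way up. The handle is a straight dark steel bar 14 mm wide, 66 mm from axle to square end, at the marked one's height.
- coupling_c (a point): Short brass pipe coupling (upright tube, 44 mm across, 30 mm tall) standing on the low grey ledge behind the air box. Point: half-way up it. A bystander, to be left alone.
- load_puck_c (a point): Small steel load button (upright cylinder, 40 mm across, 35 mm tall) standing on the low grey ledge behind the air box. Point: half-way up it. A bystander, to be left alone.
- wrench_c (a point): Steel wrench lying on the bench past the left end of the air box. Point: half-way up it. A bystander, to be left alone.
- grease_jar_c (a point): Small closed jar (60 mm across, 65 mm tall) standing on the bench past the right end of the air box. Point: half-way up it. A bystander, to be left alone.
- specimen_c (a point): Flat aluminium tensile specimen, 146 x 30 x 6 mm, lying along the low grey ledge behind the air box. Point: half-way up it. A bystander, to be left alone.
- grip_jaw_c (a point): Stepped dark steel clamping jaw, 50 x 60 x 50 mm, on the bench past the right end of the air box. Point: half-way up it. A bystander, to be left alone.
- screwdriver_c (a point): Screwdriver lying on the bench past the left end of the air box, beyond the wrench. Point: half-way up it. A bystander, to be left alone.

How it is judged:
On the way, in this order (a step that is already met when the one before it is completed fails the run):
1. the cover is slid left to within 20 mm of its end stop, the marked handle still open (y of cover_mid in the frame of air_box above 0.082 m and value of joint marked_handle below 0.4 rad), for 0.2 s.
2. the marked handle is pushed shut (value of joint marked_handle above 1.45 rad), for 0.2 s.
At the end, for the whole second after the job is handed in: The cover lies flat on its rails within 22 mm of its left stop; the marked handle is at rest within 0.12 rad (7 degrees) of fully shut; the plain handle is still open (below 0.25 rad) (y of cover_mid in the frame of air_box above 0.08 m and z of cover_mid in the frame of air_box below 0.087 m and angle between cover_mid's own z axis and vertical below 0.04 rad and value of joint marked_handle above 1.45 rad and velocity of joint marked_handle between -0.05 and 0.05 rad/s and value of joint plain_handle below 0.25 rad); the robot touches nothing.
It fails at once if the cover is lifted more than 15 mm or tipped more than 0.15 rad (z of cover_mid in the frame of air_box above 0.0975 m or angle between cover_mid's own z axis and vertical above 0.15 rad).
It fails at once if the plain handle is turned beyond 0.3 rad (value of joint plain_handle above 0.3 rad).
It fails at once if a bystander is moved more than 25 mm (distance of any of coupling_c, load_puck_c, wrench_c, grease_jar_c, specimen_c, grip_jaw_c, screwdriver_c from where it was at the start of the episode above 0.025 m).
It also fails if it takes over 58 s, if anything falls off the work surface, if the arm or the gripper's body presses on something with over 40 N, if the wrist force passes 120 N, or if a joint passes its speed limit or range.

## Robot

A 6-joint arm with a two-finger parallel gripper is mounted at the origin on the work surface. World frame = base frame: x ahead of the robot, y to its left, z up, the work surface at z = 0. Lengths are in m, angles in rad, forces in N, time in s.
With the tool pointing down it reaches from about 0.4 to 0.825 m from the base axis. Payload 7 kg.
Tool frame: the origin (TCP) lies on the mounting face of the last link; the fingertips stand 178 mm ahead of it and the grasp point (between the pads) lies arm.grip_depth ahead of it (arm.grip_depth is the distance from the TCP to the grasp point, in m); z points along the fingers, y is the direction in which the jaws open and shut (so a half turn about z gives the same grasp; the last joint's range is limited). The gripper opens to 88 mm and grips with 3 to 60 N. Pads are 19 mm wide; open, the fingers measure 130 mm over their backs; the gripper's body (78 mm by 193 mm) begins 47 mm behind the grasp point.
Start: joints at [1.438, 0.359, 0.012, 0, -1.224, -0.288], TCP at [0.276, 0.616, 0.405] pointing down, gripper open.
Joint ranges: [-3.07, 3.07], [-1.43, 2.12], [-1.02, 1.25], [-3.03, 1.67], [-3.05, -0], [-3.03, 3.03]. Speed limits (rad/s): [2.39, 2.39, 3.01, 3.14, 3.14, 3.14].

## Interface

Orientations are given as [roll, pitch, yaw] about the fixed x, y, z axes, in that order (R = Rz(yaw) Ry(pitch) Rx(roll)).
In Python, from station import arm gives the robot as it stands.
- The arm moves only by the tool carry_out, never from a script. Its argument "targets" is a list that holds one entry, the list of rows, each a list of 7 numbers: the turn, a rotation vector about the tool's x, y, z in units of 8 degrees (1.0 is 8 degrees), then the shift along the tool's x, y, z in units of 2.5 cm (1.0 is 2.5 cm), then the opening, from -1 (shut) to 1 (fully open). A call has 1 to 20 rows; each row shifts and turns the commanded pose from where the row before left it, along the tool's axes as they then stand; what a row does not reach is not made up. A row lasts 1/8 s, in which the tool goes at most 62.5 mm and 10.7 degrees, less where a joint would pass 70% of its speed; a pose out of reach is approached as far as the arm can. A call with a number of a shift or a turn outside -1 to 1 is refused whole. A call with a gripper value outside its range is refused whole. The fingers move at their own pace and stop on an object; "squeeze" is the grip in N (left out, the last holds). Time passes only in rows, so rows that do not move let the fingers close. It gives the time, the measured TCP pose, the force and the opening at its end, in the units of the state.
- arm.get_state(): the state, without advancing time (a new reading comes with each control period).
- arm.grab_frame(name): name is "scene" or "top" or "wrist"; returns (picture, depth): 400x640x3 uint8, red, green, blue; 400x640 float32, m along the optical axis (not along the pixel's ray), 0 where there is no reading.
- arm.camera_model(name): a dict with "camera_matrix" (3x3 intrinsics, pixels), "world_from_camera" (4x4, takes a point from camera to world coordinates). Camera axes: x right, y down, z forward; pixel columns grow to the right and rows downward; lengths in m; the calibration is good to about 2 mm. A picture is of the moment at which its call begins: read the wrist's pose just before it. camera_model takes no time and is no camera call; for the wrist camera it gives the pose at the moment of the call.
- arm.job_done(): hands the job in, once; it reports no verdict.
Trained networks look in the newest picture that a camera, given by its name, has taken for a name from the list of things; names that differ only in an ending like _2 or _b are one class to them, and where a whole thing is asked for, a point or a joint stands for the part that bears it (a point fixed in the world has none). Each returns a list of dicts, best first, with "conf" (0 to 1); they miss things now and then, are a little off and sometimes report something else, mostly with a low value. They report only what shows in the picture. A call takes as long as a camera call.
- arm.spot_in(camera, query): "point" ([row, column] in pixels, amid what is visible of it).
- arm.landmark_of(camera, query): "point" ([row, column] in pixels: a listed point, or the origin of a listed thing).
The state is a dict: "t": time; "q": joint angles; "qd": joint speeds; "joint_efforts": joint torques, N m; "eef_pos": TCP position; "ee_rot": TCP orientation; "force": force on the tool from outside, world axes, zero at the start; "moment": the same for the moment, N m; "width": finger opening in m.
Only numpy, scipy, OpenCV 4.12 (cv2) and the standard library are available. Lean on these libraries where they do the work, as an engineer would, in place of code of your own. Each camera call takes 0.05 s, during which the arm holds its last target.

## Working session

There is one attempt and no reset: what is moved stays moved. The work goes in short steps, Python scripts to look and compute and a tool call to move; the robot and the scene stay as the last step left them, time stands still between calls to the robot, and variables do not carry over. Pictures are saved under pics/ and viewed, and the job is handed in when it is done.

Besides the shell and the picture viewer there is one more tool, called after ">>>" as name([rows], argument=value, ...), one row to a line, values as JSON. carry_out: Moves the arm, as the interface text tells. Its arguments: {"type":"object","properties":{"targets":{"type":"array"},"squeeze":{"type":"number"}},"required":["targets"]}

```bash
ls; mkdir -p pics; cat > h.py <<'E'
import numpy as np, cv2
from station import arm
def grab(n,f):
    cm=arm.camera_model(n); p,d=arm.grab_frame(n); cv2.imwrite('pics/'+f,p[:,:,::-1]); return p,d,cm
def pt(cm,d,r,c,z=None):
    K=np.array(cm["camera_matrix"]);T=np.array(cm["world_from_camera"])
    ray=np.linalg.inv(K)@[c,r,1]
    if z is None: P=ray*d[int(round(r)),int(round(c))]
    else:
        w=T[:3,:3]@ray; P=ray*((z-T[2,3])/w[2])
    return T[:3,:3]@P+T[:3,3]
E
python3 - <<'E'
from h import *
s=arm.get_state();print(s,arm.grip_depth)
for n in("top","scene"):
    p,d,cm=grab(n,n+'0.png');print(n,cm)
    for q in("air_box","cover_mid","cover_fin"):
        for r in arm.landmark_of(n,q)[:2]:
            print(q,r,pt(cm,d,*r["point"]))
E
```

```text
pics
{'t': 0.0, 'q': array([ 1.43810539e+00,  3.59365307e-01,  1.10820937e-02, -3.70415684e-04,
       -1.22405658e+00, -2.88134471e-01]), 'qd': array([ 1.72408950e-05,  4.86529264e-04, -2.37665270e-04, -1.21057415e-03,
        1.52125692e-03, -9.25364877e-04]), 'joint_efforts': array([ 7.74443815e-04, -5.82715023e+01,  2.93069440e+01,  6.99770004e+00,
        7.04184640e-03, -1.57168733e-04]), 'eef_pos': array([0.2756447 , 0.61594961, 0.40374285]), 'ee_rot': array([ 3.14001386e+00, -1.04780151e-04, -4.20951469e-01]), 'force': array([-0.53004525,  0.18620955,  0.27876285]), 'moment': array([-0.01340447, -0.02482704, -0.03387666]), 'width': 0.08751398341438146} 0.1593
top {'camera_matrix': array([[483.19965628,   0.        , 305.1235257 ],
       [  0.        , 483.19965628, 193.72422537],
       [  0.        ,   0.        ,   1.        ]]), 'world_from_camera': array([[-1.79864437e-02, -9.83401115e-01,  1.80551200e-01,
         3.59823733e-01],
       [-9.99830359e-01,  1.84071852e-02,  6.54961156e-04,
         2.91190920e-02],
       [-3.96752891e-03, -1.80508790e-01, -9.83565369e-0
[... 385 characters left out ...]
'camera_matrix': array([[468.46102462,   0.        , 321.92409237],
       [  0.        , 468.46102462, 201.18402162],
       [  0.        ,   0.        ,   1.        ]]), 'world_from_camera': array([[-0.02977102,  0.61050849, -0.79144998,  1.44019182],
       [ 0.99939073,  0.03261099, -0.01243742,  0.0395998 ],
       [ 0.01821681, -0.79133805, -0.61110739,  0.74213044],
       [ 0.        ,  0.        ,  0.        ,  1.        ]])}
air_box {'point': [210.3, 292.3], 'conf': 0.67} [ 0.62596041 -0.03892593  0.08497789]
cover_mid {'point': [183.4, 254.7], 'conf': 0.69} [ 0.52733062 -0.13735908  0.08461684]
cover_fin {'point': [170.4, 229.1], 'conf': 0.61} [ 0.51360195 -0.19899338  0.11063469]
```

View pics/top0.png

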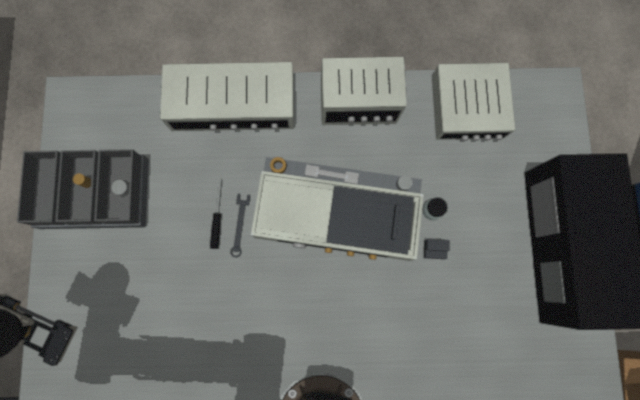

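View pics/scene0.png

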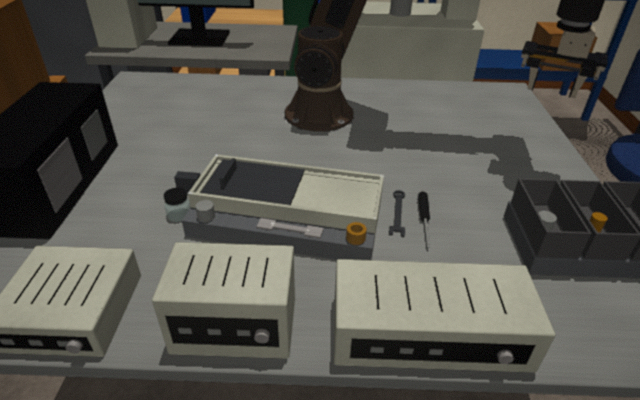

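The top view shows the box around (215,337), with the cover on its right half and the fin near (222,394). The bystanders sit just right of the box, behind it and to its left. Next I'll fit the box pose.

```bash
python3 - <<'E'
from h import *
for n,box in(("top",(150,270,240,450)),("scene",(140,240,170,400))):
    p,d,cm=grab(n,n+'1.png')
    K=np.array(cm["camera_matrix"]);T=np.array(cm["world_from_camera"])
    r0,r1,c0,c1=box
    rr,cc=np.mgrid[r0:r1,c0:c1]
    D=d[r0:r1,c0:c1]
    P=np.stack([(cc-K[0,2])/K[0,0]*D,(rr-K[1,2])/K[1,1]*D,D],-1)@T[:3,:3].T+T[:3,3]
    m=(P[...,2]>.070)&(D>0)&(P[...,0]<.72)
    m=cv2.morphologyEx(m.astype(np.uint8),cv2.MORPH_OPEN,np.ones((5,5)))
    k,l,st,ce=cv2.connectedComponentsWithStats(m);i=1+np.argmax(st[1:,4]);m=l==i
    cnt=max(cv2.findContours(m.astype(np.uint8),cv2.RETR_EXTERNAL,cv2.CHAIN_APPROX_NONE)[0],key=len)[:,0]
    W=np.array([pt(cm,d,r+r0,c+c0,.09)[:2] for c,r in cnt])
    print(n,cv2.minAreaRect((W*1000).astype(np.float32)))
    f=(P[...,2]>.100)&m
    print('fin pts',P[f].mean(0),f.sum(), P[f].min(0),P[f].max(0))
    g=p[r0:r1,c0:c1].mean(-1)
    dk=m&(g<90)&(P[...,2]<.095)
    cnt=np.argwhere(cv2.morphologyEx(dk.astype(np.uint8),cv2.MORPH_OPEN,np.ones((3,3))))
    W=np.array([pt(cm,d,r+r0,c+c0,.085)[:2] for r,c in cnt])
    print('cover',cv2.minAreaRect((W*1000).astype(np.float32)))
E
```

```text
top ((540.3816528320312, -55.716217041015625), (435.5592346191406, 186.25689697265625), 80.47427368164062)
fin pts [ 0.51058053 -0.20221365  0.11248164] 159 [ 0.46755501 -0.21314271  0.10011783] [ 0.55560848 -0.19166034  0.12044759]
cover ((521.1633911132812, -141.82327270507812), (214.5355987548828, 151.11695861816406), 80.42033386230469)
scene ((567.212646484375, -61.29560852050781), (437.4862060546875, 245.27108764648438), 80.58488464355469)
fin pts [ 0.51591746 -0.20297861  0.1113949 ] 183 [ 0.46423623 -0.21569398  0.100117  ] [ 0.55651946 -0.19249271  0.11869067]
cover ((566.4921264648438, -60.69541931152344), (394.93377685546875, 233.39028930664062), 80.18865966796875)
```

```bash
cat >> h.py <<'E'
YAW=np.deg2rad(80.47-90); ex=np.array([np.cos(YAW),np.sin(YAW)]); ey=np.array([-ex[1],ex[0]])
O=.537*ex+.034*ey
def tob(P): v=np.array(P)[:2]-O; return np.array([v@ex,v@ey])
def st():
    s=arm.get_state(); b=tob(s["eef_pos"]); print('t',s["t"],'box xy',b.round(4),'tip z',round(s["eef_pos"][2]-.178,4),'rpy',s["ee_rot"].round(3),'yaw err deg',np.rad2deg(s["ee_rot"][2]-YAW).round(2),'F',s["force"].round(1),'q',s["q"].round(2),'w',round(s["width"],4))
    return s
E
python3 - <<'E'
from h import *
st(); print(O,tob([.5125,-.2025]),tob([.521,-.141]))
E
```

```text
t 0.5 box xy [-0.3671  0.6192] tip z 0.2266 rpy [ 3.142  0.    -0.421] yaw err deg -14.58 F [-1.3  0.6 -0.3] q [ 1.44  0.36  0.01 -0.   -1.22 -0.29] w 0.0875
[ 0.53521806 -0.0553771 ] [ 0.00195372 -0.14885376] [ 0.00015423 -0.08679522]
```

>>> carry_out([
  [[0,0,-0.91,0,0,0,-1],[0,0,-0.91,0,0,0,-1],[0,0,0,0.98,1,0,-1],[0,0,0,0.98,1,0,-1],[0,0,0,0.98,1,0,-1],[0,0,0,0.98,1,0,-1],[0,0,0,0.98,1,0,-1],[0,0,0,0.98,1,0,-1],[0,0,0,0.98,1,0,-1],[0,0,0,0.98,1,0,-1],[0,0,0,0.98,1,0,-1],[0,0,0,0.98,1,0,-1],[0,0,0,0.98,1,0,-1],[0,0,0,0.98,1,0,-1],[0,0,0,0.98,1,0,-1],[0,0,0,0.98,1,0,-1],[0,0,0,0.98,1,0,-1]],
], squeeze=40)

```text
t: 2.62
eef_pos: [0.5765, 0.1843, 0.4049]
ee_rot: [-3.141, -0.0, -0.167]
force: [0.6, -0.1, 0.0]
width: 0.0004
```

```bash
python3 -c "
from h import *
st()"
```

```text
t 2.625 box xy [0.001  0.2432] tip z 0.2269 rpy [-3.141 -0.    -0.167] yaw err deg -0.02 F [ 0.6 -0.1  0. ] q [ 0.63  0.24 -0.15 -0.   -1.18  0.77] w 0.0004
```

>>> carry_out([
  [[0,0,0,0,1,0,-1],[0,0,0,0,1,0,-1],[0,0,0,0,1,0,-1],[0,0,0,0,1,0,-1],[0,0,0,0,1,0,-1],[0,0,0,0,1,0,-1],[0,0,0,0,1,0,-1],[0,0,0,0,1,0,-1],[0,0,0,0,1,0,-1],[0,0,0,0,1,0,-1],[0,0,0,0,1,0,-1],[0,0,0,0,1,0,-1],[0,0,0,0,1,0.5,-1],[0,0,0,0,1,0.5,-1],[0,0,0,0,1,0.5,-1],[0,0,0,0,1,0.5,-1],[0,0,0,0,1,0.4,-1],[0,0,0,0,0.5,0,-1],[0,0,0,0,0,0,-1]],
])

```text
t: 5.0
eef_pos: [0.503, -0.2469, 0.3451]
ee_rot: [3.141, -0.001, -0.168]
force: [0.4, 1.0, 0.5]
width: 0.0003
```

```bash
python3 -c "
from h import *
st();grab('wrist','w1.png');grab('top','t1.png');grab('scene','s1.png')"
```

```text
t 5.0 box xy [-0.     -0.1942] tip z 0.1671 rpy [ 3.141e+00 -1.000e-03 -1.680e-01] yaw err deg -0.09 F [0.4 1.  0.5] q [-0.11  0.22 -0.33  0.   -1.02  1.51] w 0.0003
```

View pics/w1.png

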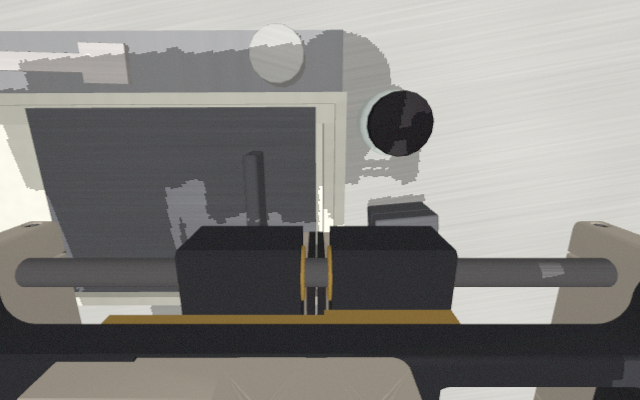

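View pics/s1.png

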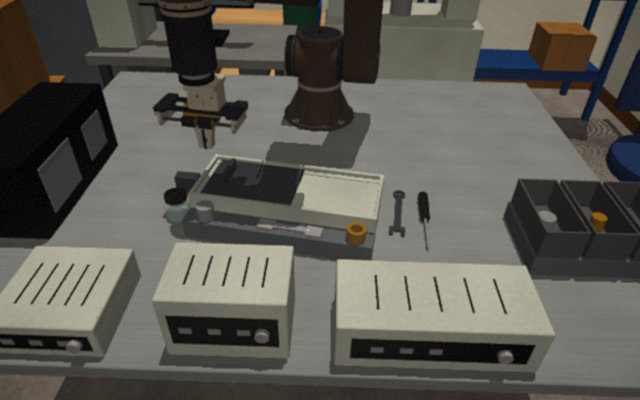

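>>> carry_out([
  [[0,0,0,0,0,0.7,-1],[0,0,0,0,0,0.7,-1],[0,0,0,0,0,0.7,-1],[0,0,0,0,0,0.6,-1],[0,0,0,0,0,0,-1],[0,0,0,0,-0.3,0,-1],[0,0,0,0,-0.3,0,-1],[0,0,0,0,-0.3,0,-1],[0,0,0,0,-0.3,0,-1],[0,0,0,0,-0.4,0,-1],[0,0,0,0,-0.4,0,-1],[0,0,0,0,0,0,-1]],
])

```text
t: 6.65
eef_pos: [0.5117, -0.1958, 0.277]
ee_rot: [-3.141, -0.0, -0.166]
force: [-0.5, 0.1, -0.1]
width: 0.0007
```

```bash
python3 -c "
from h import *
st();grab('scene','s2.png');grab('wrist','w2.png')"
```

```text
t 6.65 box xy [ 1.000e-04 -1.424e-01] tip z 0.099 rpy [-3.141 -0.    -0.166] yaw err deg 0.02 F [-0.5  0.1 -0.1] q [-0.01  0.27 -0.44 -0.   -0.86  1.41] w 0.0007
```

View pics/s2.png

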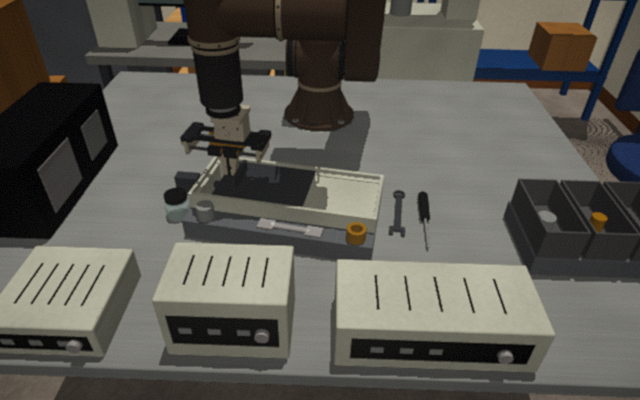

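View pics/w2.png

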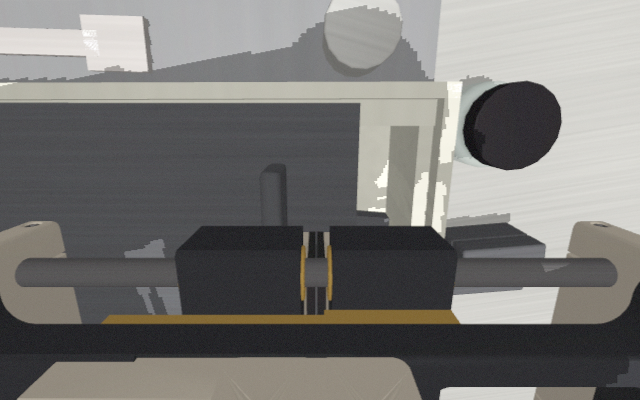

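>>> carry_out([
  [[0,0,0,0,-0.4,0,-1],[0,0,0,0,-0.4,0,-1],[0,0,0,0,-0.4,0,-1],[0,0,0,0,-0.4,0,-1],[0,0,0,0,-0.4,0,-1],[0,0,0,0,-0.4,0,-1],[0,0,0,0,-0.4,0,-1],[0,0,0,0,-0.4,0,-1],[0,0,0,0,-0.4,0,-1],[0,0,0,0,-0.4,0,-1],[0,0,0,0,-0.4,0,-1],[0,0,0,0,-0.4,0,-1],[0,0,0,0,-0.4,0,-1],[0,0,0,0,-0.3,0,-1],[0,0,0,0,-0.2,0,-1],[0,0,0,0,0,0,-1]],
])

```text
t: 8.75
eef_pos: [0.5356, -0.0558, 0.2773]
ee_rot: [-3.141, -0.001, -0.166]
force: [0.1, -0.5, -0.7]
width: 0.0005
```

```bash
python3 -c "
from h import *
st();grab('scene','s3.png');grab('wrist','w3.png')"
```

```text
t 8.75 box xy [ 0.0004 -0.0004] tip z 0.0993 rpy [-3.141e+00 -1.000e-03 -1.660e-01] yaw err deg 0.01 F [ 0.1 -0.5 -0.7] q [ 0.26  0.26 -0.46 -0.   -0.86  1.14] w 0.0005
```

View pics/s3.png

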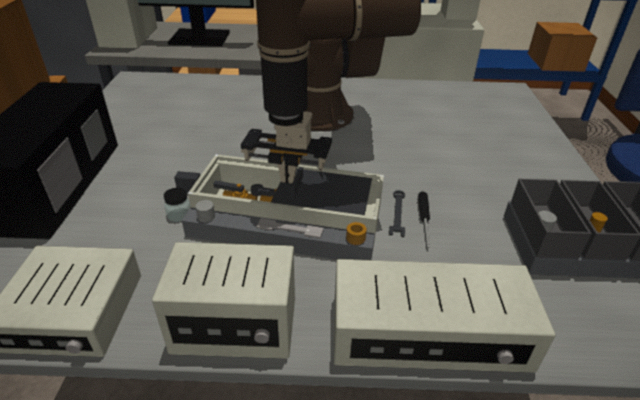

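View pics/w3.png

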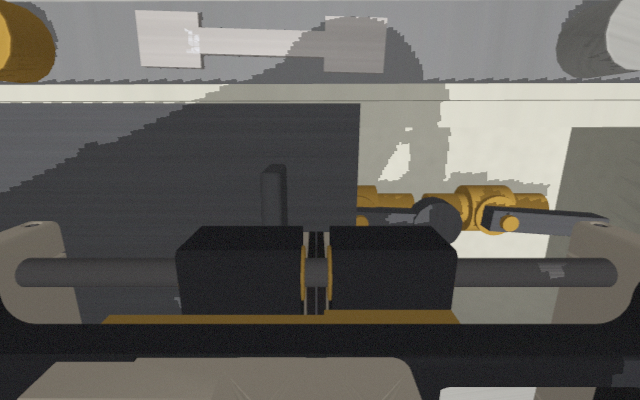

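The round-disc handle is the one nearer the cover, at wrist pixel (438,218), so its axle is at y = -30 mm. The plain handle is to its right. Now I'll measure the cover.

```bash
python3 - <<'E'
from h import *
p,d,cm=grab('wrist','w3b.png')
for nm,r,c,z in(('plate right edge',110,360,.085),('plate edge2',200,358,.085),('fin far end right',172,287,.115),('disc',220,438,.07),('nut marked',223,361,.074),('nut plain',224,510,.074),('rearwall inner',101,300,.09)):
    print(nm,tob(pt(cm,d,r,c,z)).round(4),pt(cm,d,r,c)[2].round(4))
p,d,cm=grab('scene','s3b.png')
for q in('cover_mid','cover_fin','marked_end','plain_end','marked_axle','plain_axle'):
    for r in arm.landmark_of('scene',q)[:1]:
        z={'c':.085}.get(q[0],.07)
        print(q,r,tob(pt(cm,d,*r['point'],z)).round(4))
E
```

```text
plate right edge [ 0.0739 -0.0239] 0.0795
plate edge2 [ 0.024  -0.0246] 0.0551
fin far end right [0.0456 0.0131] 0.0849
disc [ 0.0067 -0.0781] 0.0695
nut marked [ 0.0061 -0.0285] 0.0717
nut plain [ 0.0054 -0.1218] 0.0713
rearwall inner [0.0783 0.0078] 0.0798
cover_mid {'point': [190.9, 320.1], 'conf': 0.77} [0.0016 0.0775]
cover_fin {'point': [179.5, 296.5], 'conf': 0.94} [-0.0316  0.012 ]
marked_end {'point': [189.1, 258.6], 'conf': 0.61} [ 0.007 -0.073]
plain_end {'point': [182.6, 219.7], 'conf': 0.52} [ 0.002 -0.174]
marked_axle {'point': [191.8, 278.5], 'conf': 0.63} [ 0.0071 -0.0232]
plain_axle {'point': [188.3, 234.9], 'conf': 0.73} [ 0.0164 -0.1297]
```

>>> carry_out([
  [[0,0,0,0,-0.25,0,-1],[0,0,0,0,-0.25,0,-1],[0,0,0,0,-0.16,0,-1],[0,0,0,0,-0.06,0,-1],[0,0,0,0,0,0,-1],[0,0,0,0,0,0,-1]],
])

```text
t: 10.0
eef_pos: [0.5384, -0.0383, 0.2772]
ee_rot: [-3.141, -0.0, -0.167]
force: [-0.6, -0.2, 0.1]
width: 0.0003
```

```bash
python3 - <<'E'
from h import *
st()
p,d,cm=grab('wrist','w4.png')
for row in (110,150):
    c=300+np.argmax(np.diff(p[row,300:480].astype(float).mean(-1)))
    print(row,c,tob(pt(cm,d,row,c,.085)))
E
```

```text
t 10.0 box xy [0.0003 0.0174] tip z 0.0992 rpy [-3.141 -0.    -0.167] yaw err deg -0.02 F [-0.6 -0.2  0.1] q [ 0.29  0.26 -0.45 -0.   -0.86  1.11] w 0.0003
110 360 [ 0.0737593  -0.00582748]
150 393 [ 0.052529   -0.02480663]
```

View pics/w4.png

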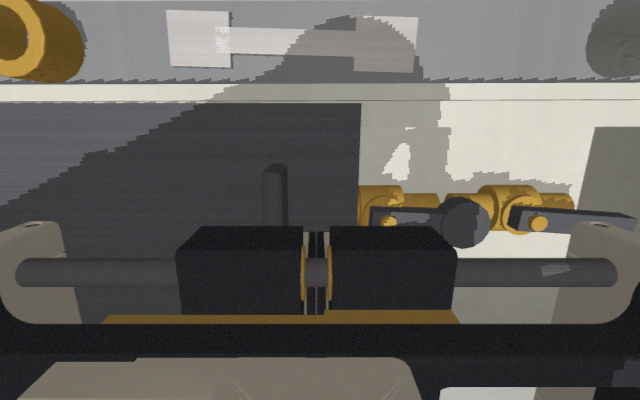

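>>> carry_out([
  [[0,0,0,0,0.4,0,-1],[0,0,0,0,0,-0.8,-1],[0,0,0,0,0,-0.8,-1],[0,0,0,0.43,0.85,0,-1],[0,0,0,0.43,0.85,0,-1],[0,0,0,0.43,0.85,0,-1],[0,0,0,0.43,0.87,0,-1],[0,0,0,0,0,0,-1]],
])

```text
t: 11.05
eef_pos: [0.5648, -0.1415, 0.3169]
ee_rot: [3.141, 0.0, -0.169]
force: [-0.9, 0.0, 0.2]
width: 0.0008
```

```bash
python3 - <<'E'
from h import *
st()
grab('wrist','w5.png')
p,d,cm=grab('scene','s5.png'); cv2.imwrite('pics/s5z.png',cv2.resize(p[120:260,160:400,::-1],None,fx=3.2,fy=3.2))
E
```

```text
t 11.05 box xy [ 0.0435 -0.0801] tip z 0.1389 rpy [ 3.141  0.    -0.169] yaw err deg -0.15 F [-0.9  0.   0.2] q [ 0.09  0.28 -0.32  0.   -0.98  1.31] w 0.0008
```

View pics/w5.png

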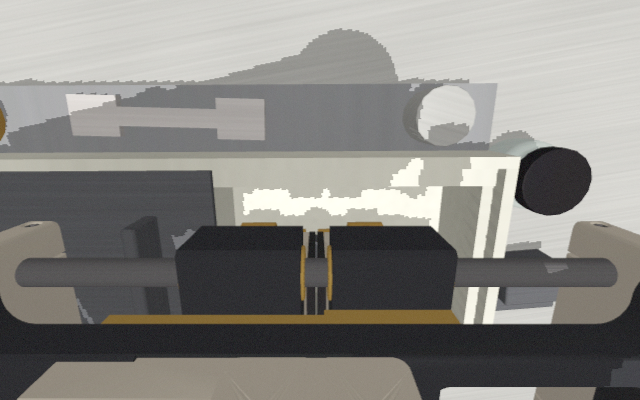

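View pics/s5z.png

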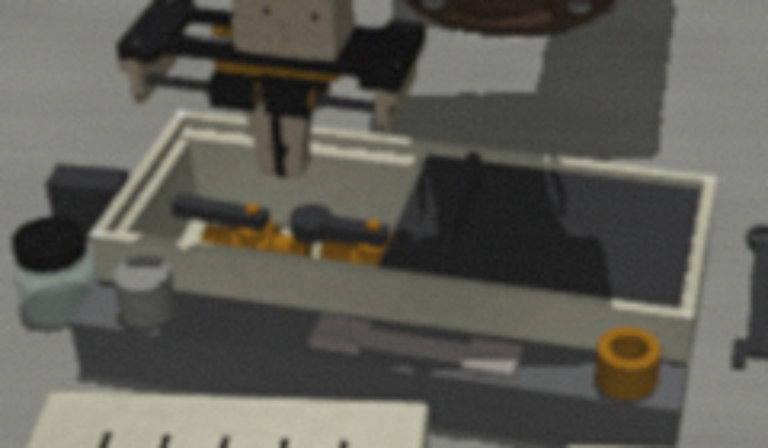

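The cover is parked against the left end and both handles are still open. The fingertips are on the far side of the disc, so I'll go down.

>>> carry_out([
  [[0,0,0,0,0,0.6,-1],[0,0,0,0,0,0.6,-1],[0,0,0,0,0,0.6,-1],[0,0,0,0,0,0.5,-1],[0,0,0,0,0,0.5,-1],[0,0,0,0,0,0.45,-1],[0,0,0,0,0,0,-1]],
])

```text
t: 12.02
eef_pos: [0.5645, -0.1399, 0.2349]
ee_rot: [3.141, 0.002, -0.167]
force: [-0.8, 0.5, 0.8]
width: 0.0003
```

```bash
python3 - <<'E'
from h import *
st()
p,d,cm=grab('scene','s6.png'); cv2.imwrite('pics/s6z.png',cv2.resize(p[120:260,160:400,::-1],None,fx=3.2,fy=3.2))
E
```

```text
t 12.025 box xy [ 0.0429 -0.0785] tip z 0.0569 rpy [ 3.141e+00  2.000e-03 -1.670e-01] yaw err deg -0.03 F [-0.8  0.5  0.8] q [ 0.09  0.37 -0.4  -0.   -0.8   1.31] w 0.0003
```

View pics/s6z.png

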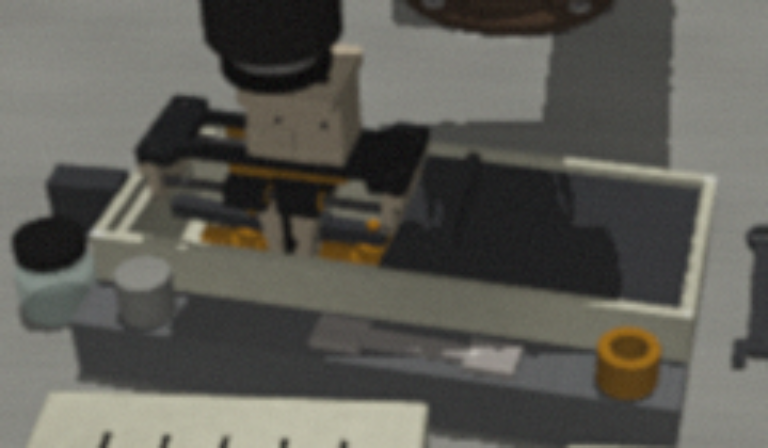

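>>> carry_out([
  [[0,0,0,-0.2,0,0,-1],[0,0,0,-0.2,0,0,-1],[0,0,0.5,-0.142,0.068,0,-1],[0,0,0.5,-0.142,0.068,0,-1],[0,0,0.5,-0.142,0.068,0,-1],[0,0,0.5,-0.142,0.068,0,-1],[0,0,0.5,-0.142,0.068,0,-1],[0,0,0.5,-0.142,0.068,0,-1],[0,0,0.5,-0.142,0.068,0,-1],[0,0,0.5,-0.142,0.068,0,-1],[0,0,0.5,-0.142,0.068,0,-1],[0,0,0.5,-0.142,0.068,0,-1],[0,0,0,0,0,0,-1]],
])

```text
t: 13.7
eef_pos: [0.5158, -0.1371, 0.2364]
ee_rot: [3.141, -0.0, -0.864]
force: [-0.7, -2.7, 0.9]
width: 0.0004
```

```bash
cat >> h.py <<'E'
def plan(s):
    b=tob(s["eef_pos"]); th=-(s["ee_rot"][2]-YAW); n=np.array([np.cos(th),-np.sin(th)]);h=np.array([-np.sin(th),-np.cos(th)])
    v=b-np.array([.006,-.029]); print('th deg',np.rad2deg(th).round(1),'along n',(v@n).round(4),'along h',(v@h).round(4))
E
python3 - <<'E'
from h import *
plan(st())
p,d,cm=grab('scene','s7.png'); cv2.imwrite('pics/s7z.png',cv2.resize(p[120:260,160:400,::-1],None,fx=3.2,fy=3.2))
E
```

```text
t 13.7 box xy [-0.0056 -0.0839] tip z 0.0584 rpy [ 3.141 -0.    -0.864] yaw err deg -39.99 F [-0.7 -2.7  0.9] q [ 0.11  0.3  -0.51  0.   -0.76  0.6 ] w 0.0004
th deg 40.0 along n 0.0264 along h 0.0495
```

View pics/s7z.png

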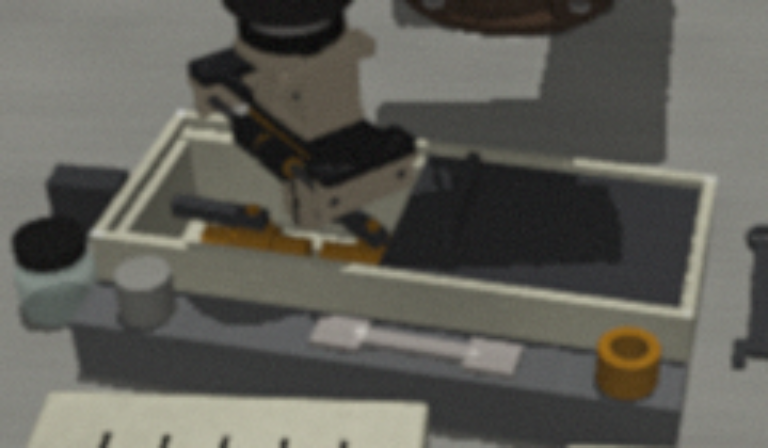

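The handle is following the finger at about 40 degrees, pushed with about 2.5 N. I'll carry on.

>>> carry_out([
  [[0,0,0.5,-0.142,0.068,0,-1],[0,0,0.5,-0.142,0.068,0,-1],[0,0,0.5,-0.142,0.068,0,-1],[0,0,0.5,-0.142,0.068,0,-1],[0,0,0.5,-0.142,0.068,0,-1],[0,0,0.5,-0.142,0.068,0,-1],[0,0,0.5,-0.142,0.068,0,-1],[0,0,0.5,-0.142,0.068,0,-1],[0,0,0.5,-0.142,0.068,0,-1],[0,0,0.5,-0.142,0.068,0,-1],[0,0,0.5,-0.142,0.068,0,-1],[0,0,0.25,-0.07,0.034,0,-1],[0,0,0,0,0,0,-1],[0,0,0,0,0,0,-1]],
])

```text
t: 15.5
eef_pos: [0.4848, -0.1058, 0.2358]
ee_rot: [3.141, -0.0, -1.666]
force: [-2.8, -2.7, 0.5]
width: 0.0003
```

```bash
python3 - <<'E'
from h import *
plan(st())
p,d,cm=grab('scene','s8.png'); cv2.imwrite('pics/s8z.png',cv2.resize(p[120:260,160:400,::-1],None,fx=3.2,fy=3.2))
E
```

```text
t 15.5 box xy [-0.0413 -0.0581] tip z 0.0578 rpy [ 3.141 -0.    -1.666] yaw err deg -85.94 F [-2.8 -2.7  0.5] q [ 0.18  0.25 -0.59 -0.   -0.73 -0.28] w 0.0003
th deg 85.9 along n 0.0257 along h 0.0493
```

View pics/s8z.png

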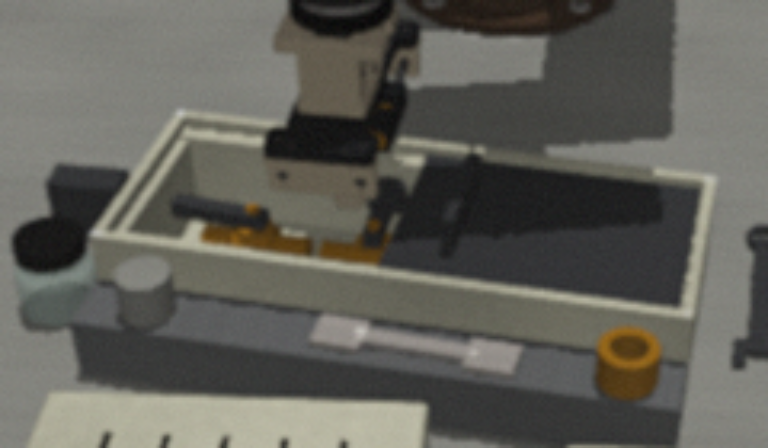

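>>> carry_out([
  [[0,0,0.5,-0.142,0.068,0,-1],[0,0,0,-0.05,0,0,-1],[0,0,0,0,0,0,-1],[0,0,0,0,0,0,-1]],
])

```text
t: 16.05
eef_pos: [0.4837, -0.1018, 0.2358]
ee_rot: [3.14, -0.002, -1.737]
force: [-2.7, -11.0, 0.7]
width: 0.0004
```

```bash
python3 - <<'E'
from h import *
plan(st())
E
```

```text
t 16.05 box xy [-0.0432 -0.0543] tip z 0.0578 rpy [ 3.140e+00 -2.000e-03 -1.737e+00] yaw err deg -89.97 F [ -2.7 -11.    0.7] q [ 0.19  0.25 -0.6   0.   -0.73 -0.36] w 0.0004
th deg 90.0 along n 0.0253 along h 0.0492
```

The force has jumped to 11 N, which means the stop. I'll give it one small firm nudge, then back off and lift.

>>> carry_out([
  [[0,0,0,-0.06,0,0,-1],[0,0,0,0,0,0,-1],[0,0,0,0,0,0,-1]],
])

```text
t: 16.42
eef_pos: [0.4837, -0.1011, 0.2358]
ee_rot: [3.14, -0.003, -1.736]
force: [-2.2, -17.8, 0.1]
width: 0.0006
```

>>> carry_out([
  [[0,0,0,0.2,0,0,-1],[0,0,0,0.2,0,0,-1],[0,0,0,0.1,0,0,-1],[0,0,0,0,0,-0.6,-1],[0,0,0,0,0,-1,-1],[0,0,0,0,0,-1,-1],[0,0,0,0,0,-1,-1],[0,0,0,0,0,-1,-1],[0,0,0,0,1,-1,-1],[0,0,0,0,1,0,-1],[0,0,0,0,1,0,-1],[0,0,0,0,0,0,-1]],
])

```text
t: 17.92
eef_pos: [0.4071, -0.099, 0.3764]
ee_rot: [-3.14, 0.001, -1.737]
force: [0.2, -0.9, 0.6]
width: 0.0005
```

```bash
python3 - <<'E'
from h import *
plan(st())
p,d,cm=grab('top','t9.png'); cv2.imwrite('pics/t9z.png',cv2.resize(p[140:280,220:460,::-1],None,fx=3.2,fy=3.2))
p,d,cm=grab('scene','s9.png'); cv2.imwrite('pics/s9z.png',cv2.resize(p[120:260,160:400,::-1],None,fx=3.2,fy=3.2))
for q in('cover_mid','marked_end','plain_end','marked_axle','plain_axle'):
    for r in arm.landmark_of('scene',q)[:1]:
        print(q,r,tob(pt(cm,d,*r['point'],.085 if q[0]=='c' else .07)).round(4))
E
```

```text
t 17.925 box xy [-0.1191 -0.0642] tip z 0.1984 rpy [-3.140e+00  1.000e-03 -1.737e+00] yaw err deg -89.97 F [ 0.2 -0.9  0.6] q [ 0.24 -0.06 -0.56 -0.   -1.07 -0.4 ] w 0.0005
th deg 90.0 along n 0.0352 along h 0.1251
cover_mid {'point': [192.6, 329.1], 'conf': 0.68} [0.0036 0.0994]
marked_end {'point': [179.1, 284.6], 'conf': 0.45} [-0.0475 -0.0226]
plain_end {'point': [181.0, 217.5], 'conf': 0.52} [-0.0032 -0.1818]
marked_axle {'point': [189.9, 276.5], 'conf': 0.67} [ 0.0007 -0.03  ]
plain_axle {'point': [191.6, 238.5], 'conf': 0.68} [ 0.0273 -0.1168]
```

View pics/t9z.png

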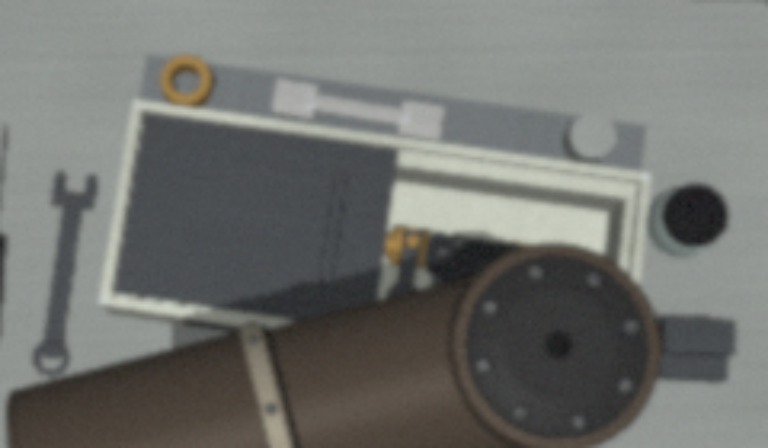

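View pics/s9z.png

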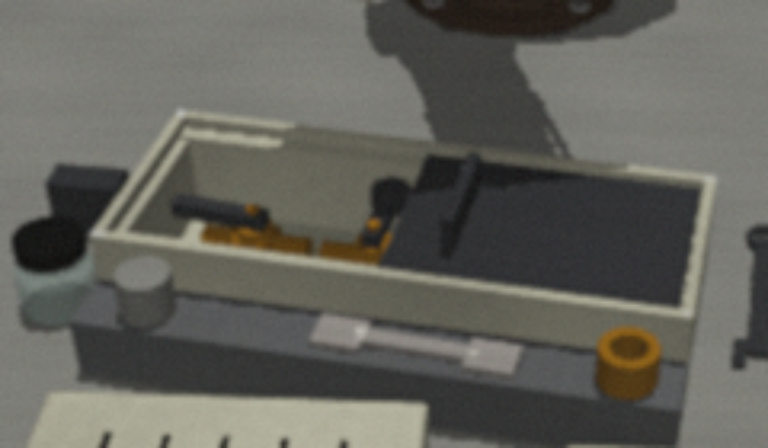

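```bash
python3 - <<'E'
from h import *
cm=arm.camera_model('scene')
a=tob(pt(cm,None,191.3,277.2,.074));e=tob(pt(cm,None,179.4,282.2,.07));print(a,e,np.arctan2(-(e-a)[0],-(e-a)[1]))
s=st()
if np.arctan2(-(e-a)[0],-(e-a)[1])>1.4: print(arm.job_done())
E
```

```text
[ 0.01103397 -0.02518645] [-0.04496293 -0.02805518] 1.5196109873423338
t 18.275 box xy [-0.1174 -0.0642] tip z 0.1977 rpy [ 3.141 -0.    -1.738] yaw err deg -90.03 F [-0.  -0.2 -0.7] q [ 0.24 -0.05 -0.56  0.   -1.07 -0.4 ] w 0.0006
the job is handed in; nothing more can be done
None
```

I slid the cover to its left end, pushed the disc handle shut and handed the job in at about 18.3 s. No verdict is reported.

- **Cover:** I pushed the fin with the closed fingertips. The wrist picture puts the cover's centre at about y = +100 to +102 mm, and the trained network at +99 mm. I stopped just short of the end wall, with no force from it.
- **Marked handle:** I pushed the disc clockwise until the force rose from about 3 N to 18 N, which I took as the stop. Measured from pixels I picked by eye, it then stands at about 1.52 rad, against 1.571 for fully shut. The network's points for the handle agree to within a few millimetres.
- **Plain handle and bystanders:** In the last pictures the plain handle still points right along its pipe. The bystanders in view stand where they were. The screwdriver was outside those close-ups, but the arm did not go down near it.
- **Robot:** It was clear of everything at hand-in, with the fingertips about 0.2 m above the bench.

One check disagreed: the network put the plain axle up to about 20 mm off its known position. I set that reading aside because the other views did not support it.

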